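# Extend the telescopic glass squeegee and hold it ready

### The arm

A 6-joint arm with a two-finger parallel gripper is mounted at the origin on the work surface. World frame = base frame: x ahead of the robot, y to its left, z up, the work surface at z = 0. Lengths are in mm, angles in rad, forces in N, time in s.
With the tool pointing down it reaches from about 350 to 975 mm from the base axis. Payload 7.1 kg.
Tool frame: the origin (TCP) lies between the finger pads, 19 mm behind the fingertips; this is the grasp point; z points along the fingers, y is the line along which they close (so a half turn about z gives the same grasp; the last joint's range is limited). The gripper opens to 88 mm and grips with 3 to 60 N. Pads are 20 mm wide; open, the fingers measure 115 mm over their backs; the gripper's body (75 mm by 178 mm) begins 61 mm behind the grasp point.
Start: joints at [1.18, 0.423, 1.63, -0, 1.089, -0.019], TCP at [227.026, 582.292, 241.375] pointing down, gripper open.
Joint ranges: [-3, 3], [-0.9, 2.11], [0.09, 2.58], [-1.31, 4.45], [0.11, 2.69], [-2.54, 2.54]. Speed limits (rad/s): [2.39, 2.39, 3.01, 3.14, 3.14, 3.14].

### API

Orientations are given as a rotation vector (axis times angle).
In Python, from workcell import ctrl, cams gives the robot as it stands.
- The arm moves only by the tool move_arm, never from a script. Its argument "steps" is a list of rows, each a list of 3 entries, a list of its own where there are three numbers: the shift along the tool's x, y, z in units of 25 mm (1.0 is 25 mm), then the turn about the tool's z in units of 5 degrees (1.0 is 5 degrees), then the closure, from 0 (fully open) to 1 (shut). A call has 1 to 20 rows; each row shifts and turns the commanded pose from where the row before left it, along the tool's axes as they then stand; what a row does not reach is not made up. A row lasts 1/12 s, in which the tool goes at most 41.7 mm and 7.16 degrees, less where a joint would pass 70% of its speed; a pose out of reach is approached as far as the arm can. A call is refused whole if a number of a shift passes 1 or a number of a turn 1, either way. A call with a gripper value outside its range is refused whole. The fingers move at their own pace and stop on an object; the grip force is fixed at half the most. Time passes only in rows, so rows that do not move let the fingers close. It gives the time, the measured TCP pose, the force, the opening and the grip force at its end, in the units of the state.
- ctrl.get_obs(): the state, without advancing time (a new reading comes with each control period).
- cams.get_image(name): name is "scene" or "side" or "wrist"; returns a dict with "image" (384x512x3 uint8, red, green, blue), "camera_matrix" (3x3 intrinsics, pixels), "xyz" and "rotation" of the camera in the world; the wrist camera has in their place "mount" (4x4, takes a point from camera to tool coordinates, whose origin is the TCP and whose axes are the flange's). Camera axes: x right, y down, z forward; pixel columns grow to the right and rows downward; lengths in mm; the calibration is good to about 2 mm. A picture is of the moment at which its call begins: read the wrist's pose just before it. There is no depth.
- ctrl.close_job(): hands the job in; it is judged then, once.
Trained networks look in the newest picture that a camera, given by its name, has taken for a name from the list of things; names that differ only in an ending like _2 or _b are one class to them, and where a whole thing is asked for, a point or a joint stands for the part that bears it (a point fixed in the world has none). Each returns a list of dicts, best first, with "p" (0 to 1); they miss things now and then, are a little off and sometimes report something else, mostly with a low value. They report only what shows in the picture. A call takes as long as a camera call.
- cams.boxes_of(camera, thing): "rect" ([centre column, centre row, width, height] in pixels, round what is visible of it).
- cams.cut_out(camera, thing): "pixels" (384x512 bool, what is visible of it) and "rect" ([centre column, centre row, width, height] in pixels, round what is visible of it).
The state is a dict: "t": time; "qpos": joint angles; "qvel": joint speeds; "joint_torque": joint torques, N m; "ee_pos": TCP position; "orientation": TCP orientation; "ft_force": force on the tool from outside, world axes, zero at the start; "moment": the same for the moment, N m; "width": finger opening in mm; "grasp_force": force on a finger pad.
Only numpy, scipy, OpenCV 4.12 (cv2) and the standard library are available. Lean on these libraries where they do the work, as an engineer would, in place of code of your own. Each camera call takes 0.05 s, during which the arm holds its last target. There are 200 camera calls.

### The job

Get the telescopic squeegee ready for the inside of the pastry-case glass: while its head is hooked in the steel holder, press the red lock button on the side of the handle, pull the handle out past the first stop to the second one, and let the button click out so that the length is locked. Then take the handle beside the button, lift the squeegee level straight out of the holder, at least a hand's width above where it lay, and finish while still holding it up there by the handle, extended and still. Leave the other things on the counter where they are.

Things in the scene. Friction and masses are not known exactly. Their poses are not given: they have to be found in the camera images.
- squeegee: Squeegee handle: bar 270 mm long, 26 wide (y), 24 tall (z). Origin on its axis at the mouth of the black collar, own x along the axis to the blade, z up; the handle reaches back to x = -270: black collar (0 to -52), bare tube (to -126), teal sleeve. Level in the holder, axis 65 mm above the counter. Total 0.33 kg; centre of mass x = -78 mm closed, -34 fully extended.
- telescope (a joint): Pull-out in m: 0 closed, 0.060 first stop, 0.120 second stop (end 0.121). The handle slides back (-x) off the shaft, whose head stays hooked in the holder. At the three stops a spring catch blocks it both ways (1.5 mm play) unless the button is pressed; then it slides with 3 to 6 N. A button let go between stops stays 3.5 mm sunk and pops out at the next stop.
- release (a joint): Red lock button in m: 0 standing out (length locked), grows as it is pressed into the handle; 0.0035 or more frees the catch, 0.0055 is its end. It springs back; pressing takes 3 N at first, 8 N at the end. A finger pad closed on the handle over the button presses it fully, flush with the handle's side (grip 20 to 40 N), and can so grip, press and pull at once.
- button_face (a point): Centre of the outer face of the round red button, 14 mm across, on the handle's -y side: 28 mm behind the collar's mouth, at axis height. Standing out, the face is 18 mm from the handle's axis (5 mm beyond the handle's side).
- tube (a point): Point on the handle's axis 75 mm behind the mouth, on the bare tube 47 mm behind the button: a good place to take the handle clear of the button once it is extended, between the holder's fork and saddle.
- blade (a point): Middle of the rubber blade's front edge at the far end, on the axis, 90 mm ahead of the mouth when closed. The T-shaped head is 184 mm wide across the axis, up to 16 mm tall and reaches 40 mm back from this point; the shaft behind it is 14 mm square.
- holder: Steel holder, fixed. Origin on the counter under the closed squeegee mouth, x to the blade, z up. Base plate x -275 to 70 mm, 75 wide, 6 thick. Fork plate at x 41 to 47, 76 wide, 74 high, slot 20 wide, open on top, floor at 58: the shaft lies in it, the head hooks behind it (1 to 5 mm slack); easing it 3 mm to the blade frees it. Saddle at x -244 to -256, 50 wide, 73 high, open, floor at 53.
- spray: Bystander: light-blue glass-cleaner spray bottle, 66 mm across, 190 mm tall, origin under its centre.
- scraper: Bystander: yellow glass scraper lying flat, 130 mm long, 60 mm wide, 16 mm high, origin under it near its head.
- cup: Bystander: red mug, 80 mm across with a handle at its side, 65 mm tall, origin under its centre.
- jug: Bystander: steel milk jug with a handle, 84 mm across, 95 mm tall, origin under its centre.
- sugar: Bystander: cream sugar jar with a steel lid, 72 mm across, 110 mm tall, origin under its centre.
- tamper: Bystander: coffee tamper standing on its base, 58 mm across, 88 mm tall, origin under its centre.

How it is judged:
By the outcome, as a careful person would: the job done as asked, in the order asked, and still so for the second after the job is handed in, while the arm keeps its last pose, push and grip.
It also fails if it takes over 45 s, if anything falls off the work surface, if the arm or the gripper's body presses on something with over 40 N, if the wrist force passes 120 N, or if a joint passes its speed limit or range.

## Working session

There is one attempt and no reset: what is moved stays moved. The work goes in short steps, Python scripts to look and compute and a tool call to move; the robot and the scene stay as the last step left them, time stands still between calls to the robot, and variables do not carry over. Pictures are saved under pics/ and viewed, at most 10 in all, crops included, and the job is handed in when it is done.

Besides the shell and the picture viewer there is one more tool, called after "Request:" as a command line: name --argument value ..., lists and objects as JSON in quotes. move_arm: Moves the arm, as the interface text tells. Its arguments: {"type":"object","properties":{"steps":{"type":"array"}},"required":["steps"]}

```bash
mkdir -p pics
cat > h.py <<'E'
import numpy as np, cv2
from scipy.spatial.transform import Rotation as R
from workcell import ctrl, cams
def cam(name):
    o=ctrl.get_obs(); d=cams.get_image(name)
    K=np.array(d["camera_matrix"])
    if name=="wrist":
        M=np.array(d["mount"]); T=np.eye(4); T[:3,:3]=R.from_rotvec(o["orientation"]).as_matrix(); T[:3,3]=o["ee_pos"]
        W=T@M; return d["image"],K,W[:3,3],W[:3,:3]
    return d["image"],K,np.array(d["xyz"]),np.array(d["rotation"]).reshape(3,3)
def ray(uv,K,p,Rm,z):
    d=Rm@np.linalg.inv(K)@np.array([uv[0],uv[1],1.]); return p+d*(z-p[2])/d[2]
def proj(X,K,p,Rm):
    c=Rm.T@(np.array(X,float)-p); q=K@c; return q[:2]/q[2]
def save(n,im): cv2.imwrite("pics/"+n,cv2.cvtColor(im,cv2.COLOR_RGB2BGR))
E
python3 - <<'E'
from h import *
ims=[]
for c in ("scene","side","wrist"):
    im,K,p,Rm=cam(c); print(c,K[0,0],p.round(),Rm[:,2].round(2)); ims.append(im)
    for t in ("squeegee","button_face","blade","holder","tube"):
        for b in cams.boxes_of(c,t)[:2]:
            r=b["rect"]; print(t,round(b["p"],2),np.round(r,1),ray(r[:2],K,p,Rm,65).round(1))
save("a.png",cv2.resize(ims[0],(800,600)))
save("b.png",cv2.resize(ims[1],(800,600)))
print(ctrl.get_obs())
E
```

```text
Traceback (most recent call last):
  File "h.py", line 10, in cam
    return d["image"],K,np.array(d["xyz"]),np.array(d["rotation"]).reshape(3,3)
                                           ~~~~~~~~~~~~~~~~~~~~~~~~~~~~~~~^^^^^
ValueError: cannot reshape array of size 3 into shape (3,3)
```

Camera rotation is a rotation vector.

```bash
sed -i 's/np.array(d\["rotation"\]).reshape(3,3)/R.from_rotvec(d["rotation"]).as_matrix()/' h.py
python3 - <<'E'
from h import *
ims=[]
for c in ("scene","side","wrist"):
    im,K,p,Rm=cam(c); print(c,K[0,0],p.round(),Rm[:,2].round(2)); ims.append(im)
    for t in ("squeegee","button_face","blade","holder","tube"):
        for b in cams.boxes_of(c,t)[:2]:
            r=b["rect"]; print(t,round(b["p"],2),np.round(r,1),ray(r[:2],K,p,Rm,65).round(1))
save("a.png",cv2.resize(ims[0],(800,600)))
save("b.png",cv2.resize(ims[1],(800,600)))
print(ctrl.get_obs())
E
```

```text
scene 421.2893428066161 [1329.   26. 1041.] [-0.6  -0.02 -0.8 ]
squeegee 0.78 [259.9 185.  131.2  53.4] [560.4  16.   65. ]
squeegee 0.22 [308.2 182.9  39.3  51.7] [547.1 158.8  65. ]
blade 0.79 [308.4 183.4  34.3  50.1] [548.9 159.3  65. ]
holder 0.98 [250.8 197.4 115.9  47.1] [606.8  -8.9  65. ]
holder 0.34 [100.6 179.9  31.3  38.9] [ 558.9 -457.    65. ]
tube 0.97 [259.8 184.2 129.2  50.3] [557.4  15.7  65. ]
side 394.3929060309757 [-120. -692.  864.] [ 0.55  0.54 -0.64]
squeegee 0.56 [249.4 196.4 111.9  50.6] [581.1  22.1  65. ]
blade 0.93 [210.8 186.7  39.2  31.8] [530.1 153.5  65. ]
holder 0.82 [258.5 210.5  98.4  64. ] [550.3 -47.8  65. ]
holder 0.32 [211.2 186.   41.9  33. ] [533.6 155.4  65. ]
tube 0.97 [248.8 195.8 109.4  51.7] [582.   25.7  65. ]
wrist 272.1456563351587 [147. 613. 386.] [ 0.29 -0.11 -0.95]
{'t': 0.95, 'qpos': array([ 1.17999140e+00,  4.23066462e-01,  1.62992344e+00,  3.60741809e-05,
        1.08860718e+00, -1.89981079e-02]), 'qvel': array([ 2.24584887e-04, -9.13786116e-04,  7.49706248e-04, -4.24711282e-05,
        1.92519632e-03, -1.12558813e-03]), 'joint_torque': array([-4.12375721e-04, -5.44569790e+01, -2.74040759e+01,  6.43417030e-02,
        1.66037679e-02, -5.15362797e-05]), 'ee_pos': array([227.01722534, 582.2813466 , 241.38678981]), 'orientation': array([-5.80694423e-01, -3.08742548e+00, -3.40677777e-06]), 'ft_force': array([ 0.56379788, -0.48634039, -0.16681581]), 'moment': array([0.00256996, 0.03744198, 0.00808817]), 'grasp_force': 0.0, 'width': 87.73934049939243}
```

View pics/a.png

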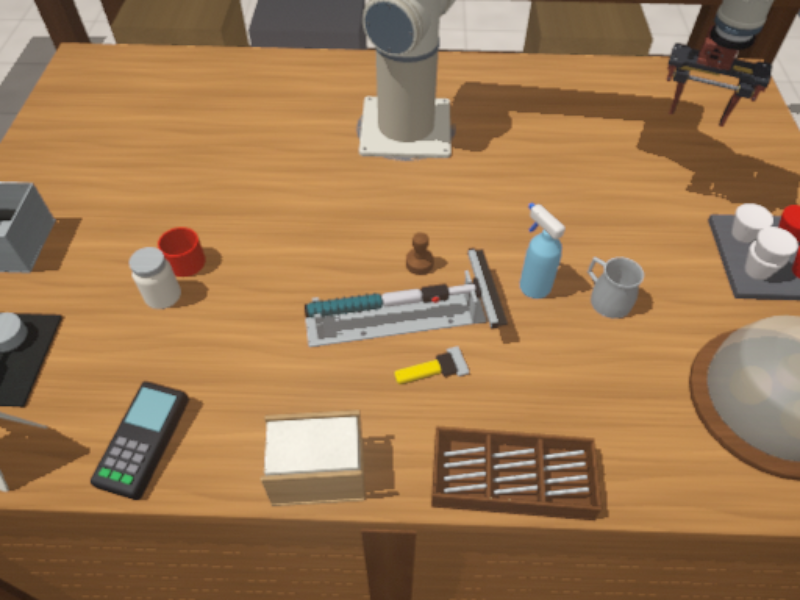

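View pics/b.png

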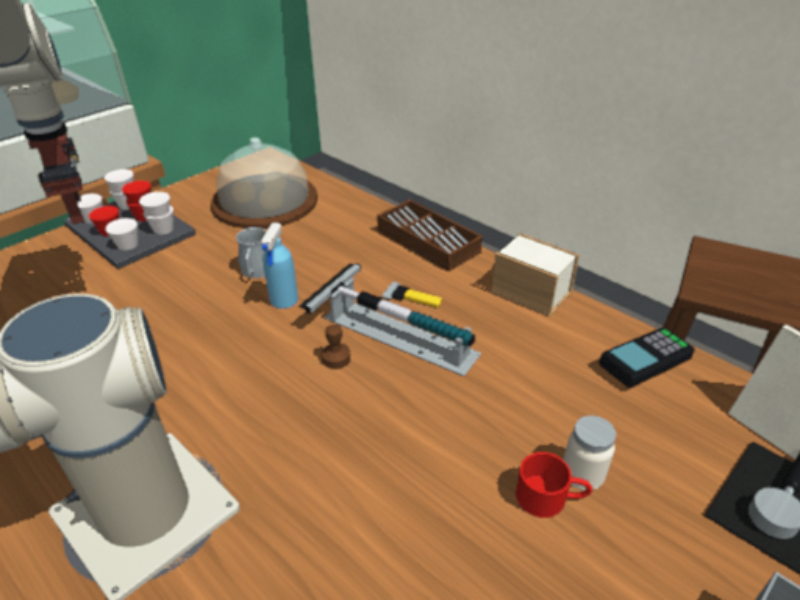

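Scene: squeegee with its head to the right (scene 800px: blade ~(487,288), red button ~(435,297), rear end ~(308,310)), so own x points to about world +y and the button is on the +x side. The tamper is on the robot's side, the scraper on the far side, the spray beyond the blade.

Run:
```python
from h import *
for c in ("scene","side"):
    im,K,p,Rm=cam(c)
    hsv=cv2.cvtColor(im,cv2.COLOR_RGB2HSV).astype(int); H,S,V=hsv[...,0],hsv[...,1],hsv[...,2]
    b=max(cams.boxes_of(c,"tube"),key=lambda b:b["p"])["rect"]
    w=np.zeros(H.shape,bool); x0,y0=int(b[0]-b[2]/2)-3,int(b[1]-b[3]/2)-3; w[y0:y0+int(b[3])+6,x0:x0+int(b[2])+6]=1
    teal=w&(H>80)&(H<100)&(S>120); red=w&((H<6)|(H>174))&(S>170)&(V>90)
    for n,m in(("teal",teal),("red",red)):
        v,u=np.nonzero(m); print(c,n,len(u), u.mean(),v.mean(),ray((u.mean(),v.mean()),K,p,Rm,68 if n=="teal" else 65))
    for t in ("spray","scraper","tamper","jug"):
        for b in cams.boxes_of(c,t)[:1]: print(t,b["p"],ray(b["rect"][:2],K,p,Rm,40).round())
```

```text
scene teal 42 226.6904761904762 192.3095238095238 [593.31408833 -79.37306663  68.        ]
scene red 9 278.3333333333333 191.11111111111111 [581.01836941  70.40692136  65.        ]
spray 0.66 [437. 292.  40.]
scraper 0.96 [716.  70.  40.]
tamper 0.81 [449.  42.  40.]
jug 0.94 [518. 426.  40.]
side teal 286 280.5769230769231 209.16433566433565 [599.09760036 -96.07699268  68.        ]
side red 0 nan nan [nan nan nan]
spray 0.64 [537. 354.  40.]
scraper 0.74 [668.  44.  40.]
tamper 0.76 [434.  28.  40.]
jug 0.77 [520. 437.  40.]<stdin>:9: RuntimeWarning: Mean of empty slice.
  ret = ret.dtype.type(ret / rcount)
```

Request:
move_arm --steps '[[[0, 0, -0.15], 0.96, 0], [[0, 0, -0.15], 0.96, 0], [[0, 0, -0.15], 0.96, 0], [[0, 0, -0.15], 0.96, 0], [[0, 0, -0.15], 0.96, 0], [[0, 0, -0.15], 0.96, 0], [[0, 0, -0.15], 0.96, 0], [[0, 0, -0.15], 0.96, 0], [[0, 0, -0.15], 0.96, 0], [[0, 0, -0.15], 0.96, 0], [[0, 0, -0.15], 0.96, 0], [[0, 0, -0.15], 0.96, 0], [[0, 0, 0], 0, 0]]'

```text
t: 2.63
ee_pos: [227.2, 582.7, 287.2]
orientation: [-2.0, -2.423, -0.002]
ft_force: [-0.0, 0.2, 0.4]
width: 88.1
grasp_force: 0.0
```

Request:
move_arm --steps '[[[-0.5, 0.2, 0], 0, 0], [[-0.9, 0.39, 0], 0, 0], [[-0.96, 0.39, 0], 0, 0], [[-0.96, 0.39, 0], 0, 0], [[-0.96, 0.39, 0], 0, 0], [[-0.96, 0.39, 0], 0, 0], [[-0.96, 0.39, 0], 0, 0], [[-0.96, 0.39, 0], 0, 0], [[-0.96, 0.39, 0], 0, 0], [[-0.96, 0.39, 0], 0, 0], [[-0.96, 0.39, 0], 0, 0], [[-0.96, 0.39, 0], 0, 0], [[-0.96, 0.39, 0], 0, 0], [[-0.96, 0.39, 0], 0, 0], [[-0.96, 0.39, 0], 0, 0], [[-0.96, 0.39, 0], 0, 0], [[-0.96, 0.39, 0], 0, 0], [[-0.96, 0.39, 0], 0, 0], [[-0.96, 0.39, 0], 0, 0], [[-0.96, 0.39, 0], 0, 0]]'

```text
t: 4.3
ee_pos: [503.6, 158.6, 286.1]
orientation: [-1.993, -2.428, 0.001]
ft_force: [-0.0, 0.1, 0.2]
width: 87.6
grasp_force: 0.0
```

Request:
move_arm --steps '[[[-0.96, 0.39, 0], 0, 0], [[-0.96, 0.39, 0], 0, 0], [[-0.96, 0.39, 0], 0, 0], [[-0.8, 0.39, 0], 0, 0], [[-0.5, 0.2, 0], 0, 0], [[0, 0, 0], 0, 0], [[0, 0, 0], 0, 0]]'

```text
t: 4.88
ee_pos: [566.3, 66.1, 286.0]
orientation: [-1.996, -2.425, 0.001]
ft_force: [-1.1, 0.2, -0.3]
width: 88.0
grasp_force: 0.0
```

Run:
```python
from h import *
im,K,p,Rm=cam("wrist"); save("c.png",im)
print(p,ctrl.get_obs()["ee_pos"],Rm.round(2),K[0,0])
for t in ("squeegee","button_face","blade","holder","tube"):
    for b in cams.boxes_of("wrist",t)[:2]:
        r=b["rect"]; print(t,round(b["p"],2),np.round(r,1),ray(r[:2],K,p,Rm,65).round(1))
```

```text
[549.0727891  149.4452468  430.55576191] [566.0903568   66.76498318 286.03628508] [[ 0.98  0.18  0.06]
 [ 0.19 -0.93 -0.3 ]
 [-0.    0.31 -0.95]] 272.1456563351587
squeegee 0.72 [257.4 189.2 151.1 224.9] [571.5  42.6  65. ]
button_face 0.53 [259.9 112.8 148.1  78.6] [554.8 143.8  65. ]
blade 0.6 [258.4 115.5 152.4  69.9] [553.6 140.1  65. ]
holder 0.96 [256.9 202.5  61.6 197.7] [574.6  23.   65. ]
tube 0.81 [256.4 189.4 151.7 229.9] [570.2  42.   65. ]
tube 0.51 [258.2 114.9 151.   71.3] [553.2 140.8  65. ]
```

View pics/c.png

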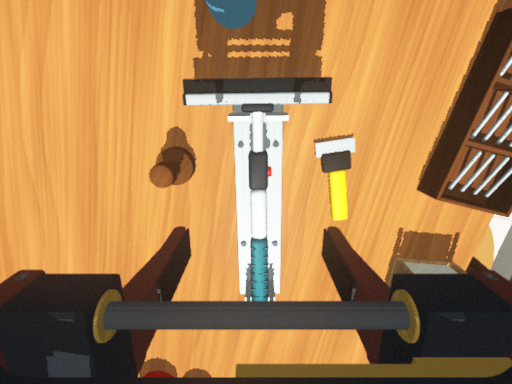

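Wrist view: collar at rows ~152–189 (col 258), red button at (269,171), bare tube to row 238, teal to ~300; the axis is almost vertical in the image, so yaw is nearly right.

Run:
```python
from h import *
im,K,p,Rm=cam("wrist"); o=ctrl.get_obs()
T=R.from_rotvec(o["orientation"]).as_matrix()
hsv=cv2.cvtColor(im,cv2.COLOR_RGB2HSV).astype(int);H,S,V=hsv[...,0],hsv[...,1],hsv[...,2]
w=np.zeros(H.shape,bool); w[140:300,240:280]=1
red=w&((H<6)|(H>174))&(S>170)&(V>90); v,u=np.nonzero(red)
print("red",len(u),u.min(),u.max(),v.min(),v.max()); B=ray((u.mean(),v.mean()),K,p,Rm,65); print(B,(T.T@(B-o["ee_pos"])).round(1))
teal=w&(H>80)&(H<105)&(S>100); dark=w&(V<70); dark[195:]=0
def cl(n,m):
    for r in range(145,300,6):
        c=np.nonzero(m[r])[0]
        if len(c)>4:
            X=ray(((c.min()+c.max())/2,r),K,p,Rm,75); print(n,r,c.min(),c.max(),X.round(1),(T.T@(X-o["ee_pos"])).round(1))
cl("teal",teal);cl("dark",dark)
for r in (151,152,153,188,189,190,237,238): X=ray((258.5,r),K,p,Rm,77);print(r,(T.T@(X-o["ee_pos"])).round(1), im[r,256:261,0])
```

```text
red 8 269 269 169 176
[582.87846047  70.34225752  65.        ] [-2.000e-01  1.660e+01  2.215e+02]
teal 247 252 264 [589.4 -39.8  75. ] [-109.6    1.6  211.5]
teal 253 251 265 [591.3 -49.5  75. ] [-119.5    1.6  211.5]
teal 259 251 265 [593.3 -59.4  75. ] [-129.5    1.6  211.5]
teal 265 254 262 [595.3 -69.4  75. ] [-139.8    1.6  211.5]
teal 271 251 265 [597.3 -79.6  75. ] [-150.1    1.7  211.5]
teal 277 251 266 [600.1 -89.8  75. ] [-160.7    2.4  211.5]
teal 283 251 266 [ 602.2 -100.3   75. ] [-171.4    2.5  211.5]
teal 289 254 266 [ 606.6 -110.5   75. ] [-182.3    4.8  211.5]
teal 295 252 265 [ 606.5 -121.8   75. ] [-193.3    2.5  211.5]
151 [ 31.2   1.9 209.5] [253 246 247 252 250]
152 [ 29.9   1.9 209.5] [232 192 179 213 198]
153 [ 28.6   1.9 209.5] [118 103  80  79  76]
188 [-18.9   2.1 209.5] [99 99 91 88 96]
189 [-20.3   2.1 209.5] [85 86 84 89 82]
190 [-21.8   2.1 209.5] [126 120 120 120 107]
237 [-92.4   2.3 209.5] [254 254 254 254 254]
238 [-94.    2.3 209.5] [250 252 252 251 249]
```

Request:
move_arm --steps '[[[0, 0.07, 0.5], 0, 0], [[0, 0, 0.9], 0, 0], [[0, 0, 0.9], 0, 0], [[0, 0, 0.9], 0, 0], [[0, 0, 0.9], 0, 0], [[0, 0, 0.9], 0, 0], [[0, 0, 0.6], 0, 0], [[0, 0, 0.3], 0, 0], [[0, 0, 0], 0, 0], [[0, 0, 0], 0, 0]]'

```text
t: 6.07
ee_pos: [568.6, 67.1, 138.7]
orientation: [-1.996, -2.426, 0.001]
ft_force: [0.8, 0.2, 0.7]
width: 87.9
grasp_force: 0.0
```

```bash
cat > m.py <<'E'
from h import *
import sys
im,K,p,Rm=cam("wrist"); o=ctrl.get_obs(); save(sys.argv[1],im)
T=R.from_rotvec(o["orientation"]).as_matrix(); print(o["ee_pos"].round(1),o["width"])
hsv=cv2.cvtColor(im,cv2.COLOR_RGB2HSV).astype(int);H,S,V=hsv[...,0],hsv[...,1],hsv[...,2]
w=np.zeros(H.shape,bool); w[100:384,235:300]=1
red=w&((H<6)|(H>174))&(S>170)&(V>60); n,l,st,ce=cv2.connectedComponentsWithStats(red.astype(np.uint8))
for i in range(1,n):
    if st[i,4]>5: B=ray(ce[i],K,p,Rm,65); print("red",st[i],B.round(1),(T.T@(B-o["ee_pos"])).round(1))
E
python3 m.py d.png
```

```text
[569.1  67.1 139.4] 87.68193993511734
red [273 204   4  14  47] [583.   70.6  65. ] [ 0.8 14.3 74.4]
```

View pics/d.png

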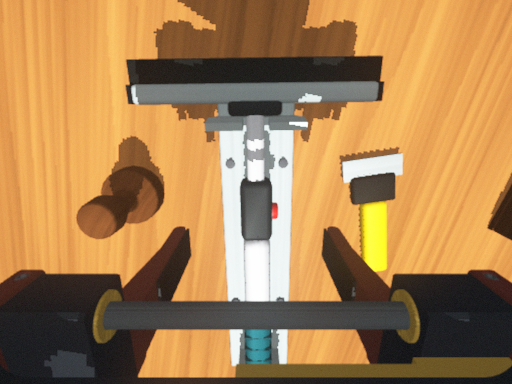

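Button at (274,211), handle centred between the fingers (cols 242–271 vs 190/323). Descend and grip over the button.

Request:
move_arm --steps '[[[0.03, 0, 0.5], 0, 0], [[0, 0, 0.7], 0, 0], [[0, 0, 0.7], 0, 0], [[0, 0, 0.6], 0, 0], [[0, 0, 0.4], 0, 0], [[0, 0, 0.08], 0, 0], [[0, 0, 0], 0, 0], [[0, 0, 0], 0, 1], [[0, 0, 0], 0, 1], [[0, 0, 0], 0, 1], [[0, 0, 0], 0, 1], [[0, 0, 0], 0, 1], [[0, 0, 0], 0, 1], [[0, 0, 0], 0, 1], [[0, 0, 0], 0, 1], [[0, 0, 0], 0, 1]]'

```text
t: 7.45
ee_pos: [568.9, 67.7, 64.5]
orientation: [1.996, 2.425, 0.001]
ft_force: [2.2, 0.5, -1.6]
width: 31.4
grasp_force: 1.7
```

Request:
move_arm --steps '[[[0, 0, 0], 0, 1], [[0, 0, 0], 0, 1], [[0, 0, 0], 0, 1], [[0, 0, 0], 0, 1]]'

```text
t: 7.78
ee_pos: [568.2, 67.6, 64.4]
orientation: [-1.996, -2.426, 0.001]
ft_force: [-1.7, -0.5, 3.6]
width: 25.8
grasp_force: 29.9
```

Request:
move_arm --steps '[[[-0.2, 0, 0], 0, 1], [[-0.4, 0, 0], 0, 1], [[-0.4, 0, 0], 0, 1], [[-0.4, 0, 0], 0, 1], [[-0.4, 0, 0], 0, 1], [[-0.4, 0, 0], 0, 1], [[-0.4, 0, 0], 0, 1], [[-0.4, 0, 0], 0, 1], [[-0.4, 0, 0], 0, 1], [[-0.4, 0, 0], 0, 1], [[-0.4, 0, 0], 0, 1], [[-0.2, 0, 0], 0, 1], [[0, 0, 0], 0, 1]]'

```text
t: 8.87
ee_pos: [590.2, -42.1, 64.5]
orientation: [1.997, 2.424, -0.0]
ft_force: [0.5, -3.2, 2.1]
width: 25.9
grasp_force: 29.9
```

Request:
move_arm --steps '[[[-0.08, 0, 0], 0, 1], [[-0.08, 0, 0], 0, 1], [[-0.08, 0, 0], 0, 1], [[-0.08, 0, 0], 0, 1], [[0, 0, 0], 0, 1]]'

```text
t: 9.28
ee_pos: [591.2, -47.9, 64.5]
orientation: [-1.996, -2.426, -0.0]
ft_force: [0.9, 3.0, 3.1]
width: 25.6
grasp_force: 29.9
```

Request:
move_arm --steps '[[[-0.04, 0, 0], 0, 1], [[-0.04, 0, 0], 0, 1], [[0, 0, 0], 0, 1], [[0, 0, 0], 0, 1]]'

```text
t: 9.62
ee_pos: [591.6, -49.7, 64.4]
orientation: [-1.996, -2.426, -0.0]
ft_force: [0.5, 6.0, 3.9]
width: 25.5
grasp_force: 29.9
```

Request:
move_arm --steps '[[[-0.04, 0, 0], 0, 1], [[-0.04, 0, 0], 0, 1], [[0, 0, 0], 0, 1], [[0, 0, 0], 0, 1]]'

```text
t: 9.95
ee_pos: [592.0, -51.8, 64.5]
orientation: [1.996, 2.426, 0.0]
ft_force: [0.2, 5.5, 4.1]
width: 25.8
grasp_force: 29.9
```

Request:
move_arm --steps '[[[-0.04, 0, 0], 0, 1], [[-0.04, 0, 0], 0, 1], [[0, 0, 0], 0, 1], [[0, 0, 0], 0, 1]]'

```text
t: 10.28
ee_pos: [592.1, -52.6, 64.4]
orientation: [-1.995, -2.425, -0.001]
ft_force: [-0.7, 11.2, 5.2]
width: 25.8
grasp_force: 30.0
```

Request:
move_arm --steps '[[[-0.04, 0, 0], 0, 1], [[0, 0, 0], 0, 1], [[0, 0, 0], 0, 1]]'

```text
t: 10.53
ee_pos: [592.1, -52.7, 64.4]
orientation: [-1.994, -2.425, -0.002]
ft_force: [-0.5, 16.1, 5.4]
width: 25.6
grasp_force: 30.0
```

Force rises without motion: end stop reached. Release the button.

Request:
move_arm --steps '[[[0.04, 0, 0], 0, 1], [[0, 0, 0], 0, 1], [[0, 0, 0], 0, 0], [[0, 0, 0], 0, 0], [[0, 0, 0], 0, 0], [[0, 0, 0], 0, 0], [[0, 0, 0], 0, 0], [[0, 0, 0], 0, 0], [[0, 0, 0], 0, 0], [[0, 0, 0], 0, 0], [[0, 0, 0], 0, 0], [[0, 0, 0], 0, 0]]'

```text
t: 11.53
ee_pos: [592.3, -54.1, 64.3]
orientation: [-1.996, -2.426, 0.0]
ft_force: [0.2, 0.5, -0.8]
width: 87.2
grasp_force: 0.0
```

Request:
move_arm --steps '[[[0, 0, -0.5], 0, 0], [[0, 0, -0.9], 0, 0], [[0, 0, -0.9], 0, 0], [[0, 0, -0.5], 0, 0], [[0, 0, -0.2], 0, 0], [[0, 0, 0], 0, 0], [[0, 0, 0], 0, 0]]'

```text
t: 12.12
ee_pos: [592.0, -54.0, 139.2]
orientation: [-1.996, -2.426, 0.0]
ft_force: [0.0, 0.2, -0.7]
width: 87.9
grasp_force: 0.0
```

```bash
python3 m.py e.png
```

```text
[591.7 -54.  138.6] 87.92583104849314
red [273 204   4  13  45] [606.4 -50.3  65. ] [ 0.8 15.3 73.6]
```

View pics/e.png

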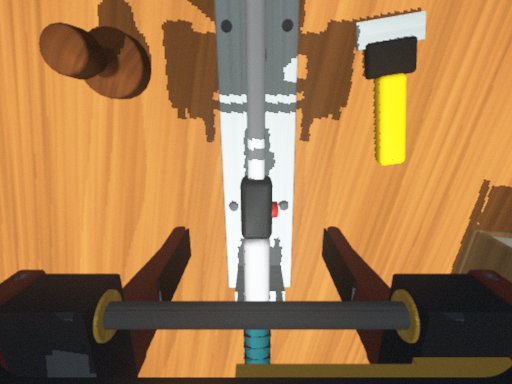

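Button stands out by the same 4 px as before (274,210): locked at the second stop. Shaft is extended. Now take the tube beside the button.

Request:
move_arm --steps '[[[-0.52, 0.01, 0], 0, 0], [[-0.52, 0, 0.1], 0, 0], [[-0.53, 0, 0.5], 0, 0], [[0, 0, 0.7], 0, 0], [[0, 0, 0.7], 0, 0], [[0, 0, 0.5], 0, 0], [[0, 0, 0.35], 0, 0], [[0, 0, 0.1], 0, 0], [[0, 0, 0], 0, 0], [[0, 0, 0], 0, 1], [[0, 0, 0], 0, 1], [[0, 0, 0], 0, 1], [[0, 0, 0], 0, 1], [[0, 0, 0], 0, 1], [[0, 0, 0], 0, 1], [[0, 0, 0], 0, 1], [[0, 0, 0], 0, 1], [[0, 0, 0], 0, 1], [[0, 0, 0], 0, 1], [[0, 0, 0], 0, 1]]'

```text
t: 13.83
ee_pos: [600.1, -92.5, 65.6]
orientation: [-1.996, -2.426, 0.0]
ft_force: [0.2, 0.2, 0.7]
width: 25.9
grasp_force: 30.0
```

Request:
move_arm --steps '[[[0, 0, 0], 0, 1], [[0, 0, 0], 0, 1], [[0, 0, 0], 0, 1], [[0, 0, 0], 0, 1]]'

```text
t: 14.17
ee_pos: [600.1, -92.5, 65.6]
orientation: [-1.996, -2.426, 0.0]
ft_force: [-1.6, 0.5, 1.1]
width: 25.7
grasp_force: 30.0
```

Ease 3 mm to the blade, then lift slowly.

Request:
move_arm --steps '[[[0.06, 0, 0], 0, 1], [[0.06, 0, 0], 0, 1], [[0, 0, 0], 0, 1], [[0, 0, -0.04], 0, 1], [[0, 0, -0.08], 0, 1], [[0, 0, -0.12], 0, 1], [[0, 0, -0.16], 0, 1], [[0, 0, -0.2], 0, 1], [[0, 0, -0.2], 0, 1], [[0, 0, 0], 0, 1]]'

```text
t: 15.0
ee_pos: [600.0, -89.7, 86.9]
orientation: [1.996, 2.425, 0.001]
ft_force: [-0.2, -0.3, -2.8]
width: 25.8
grasp_force: 30.0
```

Request:
move_arm --steps '[[[0, 0, -0.15], 0, 1], [[0, 0, -0.3], 0, 1], [[0, 0, -0.4], 0, 1], [[0, 0, -0.4], 0, 1], [[0, 0, -0.4], 0, 1], [[0, 0, -0.4], 0, 1], [[0, 0, -0.4], 0, 1], [[0, 0, -0.4], 0, 1], [[0, 0, -0.4], 0, 1], [[0, 0, -0.4], 0, 1], [[0, 0, -0.4], 0, 1], [[0, 0, -0.4], 0, 1], [[0, 0, -0.4], 0, 1], [[0, 0, -0.3], 0, 1], [[0, 0, -0.2], 0, 1], [[0, 0, -0.1], 0, 1], [[0, 0, 0], 0, 1], [[0, 0, 0], 0, 1], [[0, 0, 0], 0, 1], [[0, 0, 0], 0, 1]]'

```text
t: 16.67
ee_pos: [599.3, -89.5, 221.3]
orientation: [-1.996, -2.425, 0.001]
ft_force: [-0.3, -0.1, -3.0]
width: 26.1
grasp_force: 30.0
```

Run:
```python
from h import *
a=cam("scene")[0]; b=cam("side")[0]
save("f.png",np.hstack([cv2.resize(a[100:300,120:420],(400,267)),cv2.resize(b[100:300,100:400],(400,267))]))
save("g.png",cam("wrist")[0])
o=ctrl.get_obs(); print(o["ee_pos"],o["width"],o["ft_force"],o["moment"],o["grasp_force"])
```

```text
[599.4046052  -89.51506579 221.49152346] 25.839041358936818 [ 0.15685437 -0.16171637 -2.45215666] [-0.18302716 -0.00264023 -0.01682211] 29.986210763454437
```

View pics/f.png

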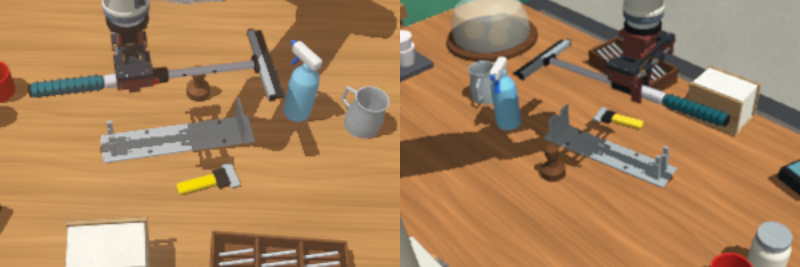

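View pics/g.png

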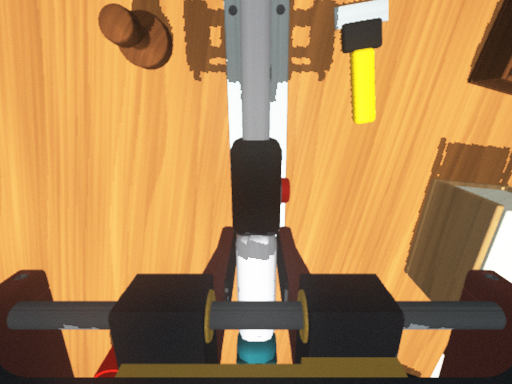

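The squeegee is held clear of the holder and parallel to it, with the shaft extended and the button standing out at (285,190). The tamper, scraper, spray and jug have not moved.

```bash
python3 -c "
from workcell import ctrl
print(ctrl.close_job())"
```

```text
the job is handed in; nothing more can be done
None
```

The job is handed in: the squeegee is pulled out to its second stop with the button out, and held still and level by the handle about 155 mm above where it lay; the pictures show the other things on the counter unmoved.

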